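# Seat a gate pivot pin in the clear socket of a hinge block

## Robot

A 6-joint arm with a two-finger parallel gripper is mounted at the origin on the work surface. World frame = base frame: x ahead of the robot, y to its left, z up, the work surface at z = 0. Lengths are in m, angles in rad, forces in N, time in s.
With the tool pointing down it reaches from about 0.25 to 0.775 m from the base axis. Payload 4 kg.
Tool frame: the origin (TCP) lies midway between the tips of the shut fingers; the grasp point (between the pads) lies grip_point_offset behind it (grip_point_offset is the distance from the TCP to the grasp point, in m); z points along the fingers, y is the line along which they close (so a half turn about z gives the same grasp; the last joint's range is limited). The gripper opens to 94 mm and grips with 3 to 60 N. Pads are 16 mm wide; open, the fingers measure 119 mm over their backs; the gripper's body (75 mm by 177 mm) begins 78 mm behind the grasp point.
Start: joints at [1.177, 0.087, 1.371, -0, 1.684, -0.103], TCP at [0.158, 0.527, 0.206] pointing down, gripper open.
Joint ranges: [-3.1, 3.1], [-0.76, 2.03], [0.27, 2.55], [-1.08, 4.22], [0.17, 2.65], [-2.57, 2.57]. Speed limits (rad/s): [2.79, 2.79, 3.14, 3.14, 3.14, 3.14].

## Interface

Orientations are given as [roll, pitch, yaw] about the fixed x, y, z axes, in that order (R = Rz(yaw) Ry(pitch) Rx(roll)).
In Python, from bench import * gives the robot as it stands. The module is installed in compiled form; this text tells all that it offers.
- The arm moves only by the tool apply_moves, never from a script. Its argument "commands" is a list of rows, each a list of 7 numbers: the turn, a rotation vector about the world's x, y, z in rad, then the shift along the world's x, y, z in m, then the opening in per cent of the stroke, from 0 (shut) to 100 (fully open). In form: [[ax, ay, az, x, y, z, jaw], ...]. A call has exactly 5 rows; each row is the pose to reach, as a shift and turn from the pose commanded when the call began; what a row does not reach only later rows make up. A row lasts 1/10 s, in which the tool goes at most 50 mm and 8.59 degrees, less where a joint would pass 70% of its speed; a pose out of reach is approached as far as the arm can. A call with a gripper value outside its range is refused whole. The fingers move at their own pace and stop on an object; the grip force is fixed at half the most. Time passes only in rows, so rows that repeat a pose let the fingers close, or fill a call up. It gives the time, the measured TCP pose, the force, the opening and the grip force at its end, in the units of the state.
- get_obs(): the state, without advancing time (a new reading comes with each control period).
- snapshot(name): name is "side" or "top" or "wrist"; returns a dict with "pixels" (420x560x3 uint8, red, green, blue), "vertical_fov" (degrees; the focal length in pixels is half the picture's height over the tangent of half this angle, whatever the lens; pixels are square), "cx", "cy" (the principal point, pixels), "rvec" (rotation vector, rad) and "tvec" (3), from world to camera coordinates, as OpenCV has them. Camera axes: x right, y down, z forward; pixel columns grow to the right and rows downward; lengths in m; the calibration is good to about 2 mm. A picture is of the moment at which its call begins. There is no depth.
- close_job(): hands the job in; it is judged then, once.
Trained networks look in the newest picture that a camera, given by its name, has taken for a name from the list of things; names that differ only in an ending like _2 or _b are one class to them, and where a whole thing is asked for, a point or a joint stands for the part that bears it (a point fixed in the world has none). Each returns a list of dicts, best first, with "score" (0 to 1); they miss things now and then, are a little off and sometimes report something else, mostly with a low value. They report only what shows in the picture. A call takes as long as a camera call. They do not tell look-alikes from the thing itself.
- masks_of(camera, query): "mask" (420x560 bool, what is visible of it) and "extent" ([left, top, right, bottom] in pixels, round what is visible of it).
- place_of(camera, query): "pixel" ([column, row] in pixels: a listed point, or the origin of a listed thing).
The state is a dict: "time": time; "joint_positions": joint angles; "qvel": joint speeds; "joint_torque": joint torques, N m; "tool_pos": TCP position; "ee_rot": TCP orientation; "wrist_force": force on the tool from outside, world axes, zero at the start; "wrist_torque": the same for the moment, N m; "width": finger opening in m; "finger_force": force on a finger pad.
Only numpy, scipy, OpenCV 4.12 (cv2) and the standard library are available. Lean on these libraries where they do the work, as an engineer would, in place of code of your own. Each camera call takes 0.05 s, during which the arm holds its last target. There are 200 camera calls.

## Task

One of the three sockets in the steel hinge block is clear to full depth; broken stubs lie out of sight at the bottom of the other two. Take the pivot pin from its wooden stand, push it tip down into a socket until it bottoms and read the groove around its shank: if the groove still stands above the block, draw the pin out and try another. Leave the pin pressed firmly onto the bottom of the clear socket, its groove level with the top of the block, and let go; a firm push is 5 to 40 N on the bottom, never more, and leave the wrench, the brush and the tin where they are.

Things in the scene. Friction and masses are not known exactly. Their poses are not given: they have to be found in the camera images.
- pin: Plain steel pivot pin, 105 mm long, about 160 g, upright, tip down in the stand. Shank 16 mm in diameter, 60 mm long, with a 3 mm chamfer at the tip (11 mm across at its end); above it a round grip 24 mm in diameter, 60 to 105 mm above the tip. A dark groove runs round the shank 40 mm above the tip. Origin: centre of the tip's end face; z runs up the pin.
- stand: Wooden stand 60 x 60 x 40 mm, fixed to the bench; its hole (18 mm wide, 30 mm deep) holds the pin loosely, the tip 10 mm above the bench. Origin: centre of its underside.
- block: Steel hinge block 60 (x) x 170 (y) x 44 (z) mm on its base plate, fixed to the bench. Three upright blind sockets, 17.5 mm wide with chamfered rims, stand in a row along its y axis in its top, 52 mm apart, the middle one at its centre. Which one is clear changes and cannot be seen from outside. Origin: centre of its underside; z up. Its top is 60 mm above the bench, 44 mm above the origin.
- block_hole0 (a point): Centre of the mouth of the socket at the block's -y end, level with the block's top. In all three sockets a spring ball in the wall (block's +x side, 14 mm down, standing 2.5 mm in) presses sideways with about 10 N: expect about 4 to 10 N of friction both ways, a bump of up to 20 N as the tip passes the ball 9 to 14 mm down, and no falling in by weight.
- block_hole1 (a point): Centre of the mouth of the middle socket, level with the block's top. In the clear socket, whichever it is, the pin bottoms with its tip 40 mm below the block's top (groove level with it); over a stub it bottoms at 26 mm (groove 14 mm above the top).
- block_hole2 (a point): Centre of the mouth of the socket at the block's +y end, level with the block's top.
- wrench: Steel wrench lying on the bench; bystander. Origin near its middle, on its underside.
- brush: Brush lying on the bench; bystander. Origin near its middle, on its underside.
- tin: Closed metal tin, 66 mm wide, 75 mm tall; bystander. Origin: centre of its underside.
- base: Dark steel base plate 80 (x) x 220 (y) x 16 (z) mm under the block, fixed to the bench, same centre and yaw as the block, a bolt head at each end. It closes the sockets below, so it carries the push when the pin bottoms. Origin: centre of its underside.
Not all that is in view belongs to the job. Of the things shaped like the pin, the steel one is meant.

How it is judged:
By the outcome, as a careful person would: the job done as asked, in the order asked, and still so for the second after the job is handed in, with the robot touching nothing.
It also fails if it takes over 64 s, if anything falls off the work surface, if the arm or the gripper's body presses on something with over 40 N, if the wrist force passes 120 N, or if a joint passes its speed limit or range.

## Working session

There is one attempt and no reset: what is moved stays moved. The work goes in short steps, Python scripts to look and compute and a tool call to move; the robot and the scene stay as the last step left them, time stands still between calls to the robot, and variables do not carry over. Pictures are saved under pics/ and viewed, at most 10 in all, crops included, and the job is handed in when it is done.

Besides the shell and the picture viewer there is one more tool, called after ">>>" as name(argument=value, ...), one argument or row to a line, values as JSON. apply_moves: Moves the arm, as the interface text tells. Its arguments: {"type":"object","properties":{"commands":{"type":"array"}},"required":["commands"]}

```bash
mkdir -p pics; cat > h.py <<'E'
from bench import *
import numpy as np, cv2
def cam(s):
    R=cv2.Rodrigues(np.array(s["rvec"],float))[0]; t=np.array(s["tvec"],float).ravel()
    f=s["pixels"].shape[0]/2/np.tan(np.radians(s["vertical_fov"])/2)
    K=np.array([[f,0,s["cx"]],[0,f,s["cy"]],[0,0,1]]); return K,R,t
def ray(s,p):
    K,R,t=cam(s); d=R.T@np.linalg.inv(K)@np.array([p[0],p[1],1.]); return -R.T@t,d/np.linalg.norm(d)
def atz(s,p,z):
    o,d=ray(s,p); return o+d*(z-o[2])/d[2]
def tri(rs):
    A=np.zeros((3,3));b=np.zeros(3)
    for o,d in rs:
        P=np.eye(3)-np.outer(d,d);A+=P;b+=P@o
    x=np.linalg.solve(A,b); return x,[float(np.linalg.norm((np.eye(3)-np.outer(d,d))@(x-o))) for o,d in rs]
def proj(s,X):
    K,R,t=cam(s); q=K@(R@np.asarray(X,float)+t); return q[:2]/q[2]
def save(s,n,box=None,k=1):
    im=s["pixels"][...,::-1]
    if box: im=im[box[1]:box[3],box[0]:box[2]]
    cv2.imwrite("pics/"+n,cv2.resize(im,None,fx=k,fy=k,interpolation=cv2.INTER_CUBIC))
E
cat > a.py <<'E'
from h import *
S={c:snapshot(c) for c in("side","top")}
for c in S: save(S[c],c+"1.png")
r={}
for q in["pin","stand","block","base","block_hole0","block_hole1","block_hole2","wrench","brush","tin"]:
    for c in S:
        r[q,c]=place_of(c,q); print(q,c,[(np.round(d["pixel"]).tolist(),round(d["score"],2)) for d in r[q,c]][:4])
    if r[q,"side"] and r[q,"top"]:
        x,e=tri([ray(S[c],r[q,c][0]["pixel"]) for c in S]); print("   ",x.round(4),np.round(e,4))
o=get_obs(); print(o["time"],o["tool_pos"],o["ee_rot"],o["width"]); 
import bench; print([ (k,v) for k,v in vars(bench).items() if 'offset' in k])
E
python3 a.py; python3 -c "
from bench import *
print(grip_point_offset)"
```

```text
pin side [([231.0, 335.0], 0.87), ([305.0, 372.0], 0.85), ([280.0, 330.0], 0.65)]
pin top [([408.0, 237.0], 0.67), ([369.0, 279.0], 0.58), ([253.0, 220.0], 0.5), ([377.0, 242.0], 0.45)]
    [ 0.4642 -0.356   0.0846] [0.0528 0.0528]
stand side [([283.0, 332.0], 0.75)]
stand top [([375.0, 248.0], 0.57), ([417.0, 179.0], 0.5)]
    [ 0.4972 -0.2953 -0.0023] [0.0065 0.0065]
block side []
block top [([240.0, 219.0], 0.84)]
base side [([267.0, 212.0], 0.76), ([408.0, 353.0], 0.74)]
base top [([241.0, 218.0], 0.89)]
    [0.5603 0.0637 0.0069] [0.0014 0.0014]
block_hole0 side [([270.0, 179.0], 0.65)]
block_hole0 top [([250.0, 222.0], 0.9), ([219.0, 205.0], 0.79), ([235.0, 214.0], 0.75)]
    [0.5528 0.0326 0.1124] [0.0103 0.0103]
block_hole1 side [([270.0, 179.0], 0.65)]
block_hole1 top [([250.0, 222.0], 0.9), ([219.0, 205.0], 0.79), ([235.0, 214.0], 0.75)]
    [0.5528 0.0326 0.1124] [0.0103 0.0103]
block_hole2 side [([270.0, 179.0], 0.65)]
block_hole2 top [([250.0, 222.0], 0.9), ([219.0, 205.0], 0.79), ([235.0, 214.0], 0.75)]
    [0.5528 0.0326 0.1124] [0.0103 0.0103]
wrench side [([375.0, 253.0], 0.62), ([229.0, 168.0], 0.59)]
wrench top [([326.0, 152.0], 0.71)]
    [ 0.7398 -0.1554  0.0109] [0.0014 0.0014]
brush side [([230.0, 166.0], 0.7)]
brush top [([135.0, 234.0], 0.8)]
    [0.5122 0.3385 0.0041] [0.0032 0.0032]
tin side [([406.0, 355.0], 0.87)]
tin top [([412.0, 178.0], 0.96), ([374.0, 242.0], 0.51), ([238.0, 213.0], 0.27)]
    [ 0.6815 -0.3902 -0.0053] [0. 0.]
1.1 [0.15768263 0.52689912 0.20547173] [ 3.14158479e+00 -1.35460425e-05  2.85083911e+00] 0.09412836783173395
[('grip_point_offset', 0.0188)]
0.0188
```

View pics/side1.png

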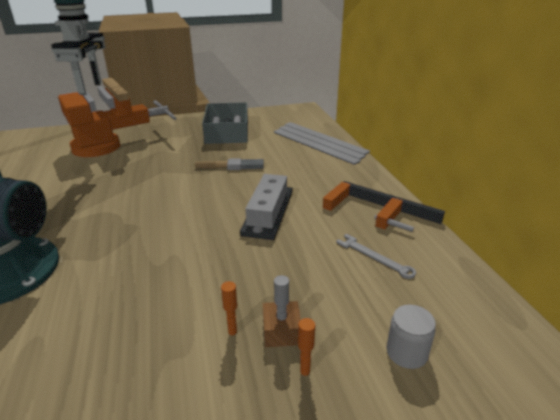

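View pics/top1.png

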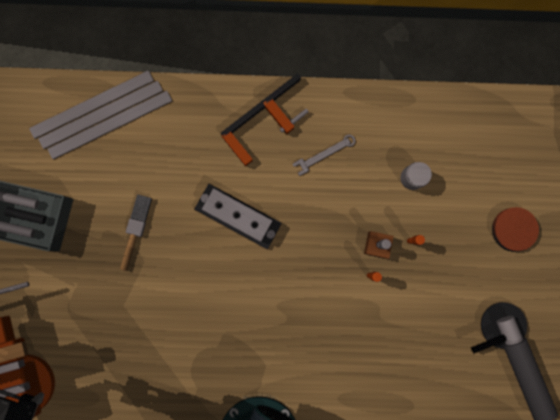

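Candidates for the pin: the grey one in the wooden stand (side 281,298; top 385,243), and two orange ones standing on the bench (side 231,305 and 306,345; top 376,277 and 419,240). The grey steel one in the stand fits the description. I'll confirm that in an enlarged crop and locate it.

```bash
cat > b.py <<'E'
from h import *
S={c:snapshot(c) for c in("side","top")}
a=S["side"]["pixels"][250:400,200:350];b=S["top"]["pixels"][190:300,340:450]
cv2.imwrite("pics/crop.png",np.hstack([cv2.resize(a,(400,400)),cv2.resize(b,(400,400))])[...,::-1])
M={c:masks_of(c,"pin") for c in S}
for c in S:
    for m in M[c]: print(c,np.round(m["extent"]),round(m["score"],2))
print("pin top approx",tri([ray(S["side"],(281.5,281)),ray(S["top"],(385,243.5))]))
for n,s,t in(("A",(229.5,287),(376,277)),("B",(307,324),(419,240))): print(n,tri([ray(S["side"],s),ray(S["top"],t)]))
for p in place_of("top","block_hole0")[:3]: print(p["pixel"],atz(S["top"],p["pixel"],.06).round(4))
for m in masks_of("side","block_hole0")[:3]: print("m",m["extent"])
E
python3 b.py
```

```text
side [298. 321. 316. 375.] 0.96
side [275. 278. 285. 320.] 0.66
side [221. 283. 238. 334.] 0.65
top [377. 238. 393. 248.] 0.69
top [407. 235. 427. 245.] 0.63
top [368. 273. 382. 282.] 0.62
pin top approx (array([ 0.50027565, -0.29523251,  0.11194467]), [0.0010949611863830888, 0.0010949611863831068])
A (array([ 0.41989114, -0.27629784,  0.10186994]), [0.0027869627904270507, 0.002786962790426942])
B (array([ 0.5126344 , -0.38112235,  0.10379738]), [0.002303365649145709, 0.002303365649145774])
[233.8, 216.5] [0.558  0.0788 0.06  ]
[220.1, 206.2] [0.5832 0.1144 0.06  ]
[250.4, 221.8] [0.5458 0.0364 0.06  ]
m [245.0, 173.5, 285.3, 228.7]
```

View pics/crop.png

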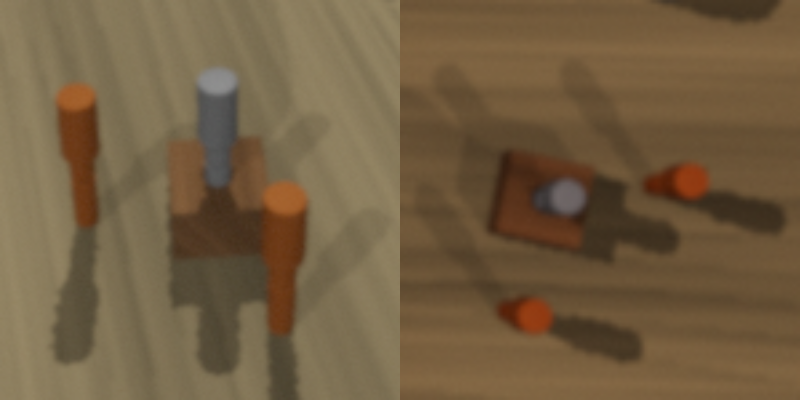

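The crop confirms it: the grey steel pin stands in the wooden stand, at crop (218,130) and (567,197), and both look-alikes are orange. I'll move towards the block for a closer look on the way.

>>> apply_moves(
  commands=[
    [0,0,-0.05,0.03,-0.038,0.005,60],
    [0,0,-0.1,0.06,-0.076,0.01,60],
    [0,0,-0.15,0.09,-0.114,0.015,60],
    [0,0,-0.2,0.12,-0.152,0.02,60],
    [0,0,-0.25,0.15,-0.19,0.025,60],
  ],
)

```text
time: 1.9
tool_pos: [0.3085, 0.3354, 0.2309]
ee_rot: [3.141, 0.0, 2.599]
wrist_force: [0.7, -0.3, -0.2]
width: 0.0581
finger_force: 0.0
```

>>> apply_moves(
  commands=[
    [0,0,-0.06,0.03,-0.038,0.005,60],
    [0,0,-0.12,0.06,-0.076,0.01,60],
    [0,0,-0.18,0.09,-0.114,0.015,60],
    [0,0,-0.24,0.12,-0.152,0.02,60],
    [0,0,-0.3,0.15,-0.19,0.025,60],
  ],
)

```text
time: 2.4
tool_pos: [0.4586, 0.1452, 0.256]
ee_rot: [3.141, 0.0, 2.298]
wrist_force: [1.2, 0.6, -0.2]
width: 0.0566
finger_force: 0.0
```

```bash
cat > c.py <<'E'
from h import *
import sys,pickle
n=sys.argv[1]
s=snapshot("wrist"); save(s,n+".png"); pickle.dump(s,open(n+".pkl","wb"))
o=get_obs(); print(o["time"],o["tool_pos"].round(4) if hasattr(o["tool_pos"],'round') else o["tool_pos"],o["ee_rot"],o["joint_positions"],o["wrist_force"])
print("cam",ray(s,(s["cx"],s["cy"])))
for p in place_of("wrist","block_hole0"): print(np.round(p["pixel"],1),round(p["score"],2),atz(s,p["pixel"],.06).round(4))
E
python3 c.py w1
```

```text
2.45 [0.4629 0.1392 0.2561] [-3.14156652  0.00703045  2.28840726] [ 0.17914076 -0.0684712   1.42840475 -0.0061813   1.77807228 -0.53975301] [ 2.86669346 -2.56526597 -0.09813172]
cam (array([0.40766126, 0.20151388, 0.43536701]), array([ 0.17699805, -0.19548332, -0.96460249]))
[267.7 301.2] 0.96 [0.541 0.026 0.06 ]
[303.5 289.2] 0.84 [0.5636 0.0687 0.06  ]
[346.5 276.5] 0.67 [0.5916 0.1171 0.06  ]
```

View pics/w1.png

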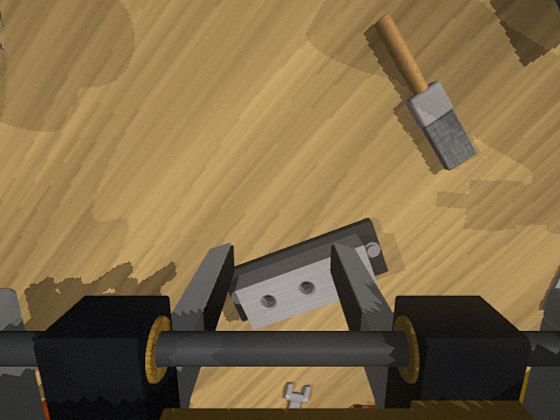

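>>> apply_moves(
  commands=[
    [0,0,0,0.03,-0.025,0,60],
    [0,0,0,0.06,-0.05,0,60],
    [0,0,0,0.09,-0.08,0,60],
    [0,0,0,0.11,-0.1,0,60],
    [0,0,0,0.11,-0.1,0,60],
  ],
)

```text
time: 3.0
tool_pos: [0.569, 0.0453, 0.254]
ee_rot: [-3.14, -0.001, 2.298]
wrist_force: [-0.4, 0.9, -0.1]
width: 0.0564
finger_force: 0.0
```

```bash
python3 c.py w2
```

```text
3.05 [0.5679 0.0468 0.2545] [-3.14056189e+00 -1.87249281e-03  2.29984623e+00] [-1.76568085e-02  1.29289031e-01  1.22839865e+00  6.90062484e-04
  1.78593328e+00 -7.46561043e-01] [-1.25448149 -0.006478   -0.26072003]
cam (array([0.51849836, 0.10183957, 0.43345018]), array([ 0.17433356, -0.1962591 , -0.96493014]))
[253.  186.6] 0.94 [0.541  0.0266 0.06  ]
[293.9 174.3] 0.74 [0.5664 0.0682 0.06  ]
[337.3 156.2] 0.72 [0.589  0.1156 0.06  ]
```

View pics/w2.png

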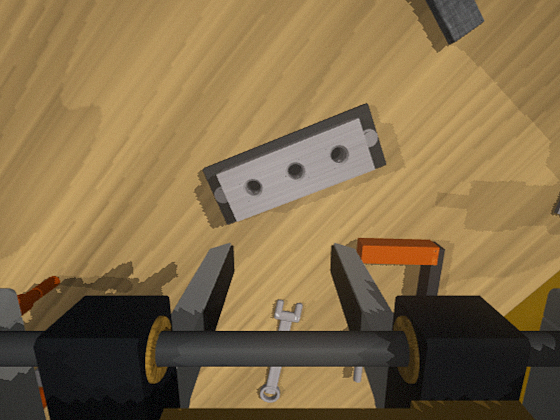

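w1 shows two sockets, at (268,301) and (307,288), with the third behind a finger. w2 shows all three, at (254,187), (296,171) and (340,154), with rims clear. Next I'll refine these from the dark blobs and check the height.

```bash
cat > d.py <<'E'
from h import *
import pickle
def blob(s,p,r=13,th=None):
    g=cv2.cvtColor(s["pixels"],cv2.COLOR_RGB2GRAY).astype(float); x,y=int(p[0]),int(p[1])
    w=g[y-r:y+r+1,x-r:x+r+1]; th=th or (w.min()+np.percentile(w,80))/2
    n,l,st,c=cv2.connectedComponentsWithStats((w<th).astype(np.uint8))
    k=min(range(1,n),key=lambda i:np.hypot(*(c[i]-r))+ (99 if st[i,4]<25 else 0)); return c[k]+[x-r,y-r],st[k,4]
if __name__=="__main__":
    a,b=[pickle.load(open(f"w{i}.pkl","rb")) for i in(1,2)]
    B=[blob(b,p) for p in((254,187),(296,171),(340,154))]; A=[blob(a,p) for p in((268,301),(307,288))]
    print(A,B)
    for i in range(2): print(tri([ray(a,A[i][0]),ray(b,B[i][0])]))
    H=np.array([atz(b,q[0],.06) for q in B]); print(H,np.linalg.norm(np.diff(H,axis=0),axis=1))
    d=H[2]-H[0]; print("yaw of row",np.degrees(np.arctan2(d[1],d[0])),"centre",H.mean(0))
E
python3 d.py
```

```text
[(array([269.52083333, 300.01041667]), np.int32(96)), (array([307.1588785 , 286.64485981]), np.int32(107))] [(array([253.81410256, 186.36538462]), np.int32(156)), (array([295.32417582, 170.33516484]), np.int32(182)), (array([338.77511962, 153.44019139]), np.int32(209))]
(array([0.54201689, 0.02743121, 0.05794117]), [0.0005916378393722662, 0.0005916378393721026])
(array([0.56536806, 0.07289131, 0.05711743]), [0.0006153122479592569, 0.0006153122479594597])
[[0.54150482 0.0273879  0.06      ]
 [0.56460274 0.07265703 0.06      ]
 [0.5880658  0.11890714 0.06      ]] [0.05082134 0.05186123]
yaw of row 63.034998055451304 centre [0.56472445 0.07298402 0.06      ]
```

>>> apply_moves(
  commands=[
    [0,0,0,-0.006,-0.048,0,60],
    [0,0,0,-0.012,-0.096,0,60],
    [0,0,0,-0.02,-0.144,0,60],
    [0,0,0,-0.03,-0.19,0,60],
    [0,0,0,-0.04,-0.22,0,60],
  ],
)

```text
time: 3.6
tool_pos: [0.5267, -0.1737, 0.256]
ee_rot: [3.141, 0.001, 2.301]
wrist_force: [0.6, 0.1, 0.5]
width: 0.0565
finger_force: 0.0
```

>>> apply_moves(
  commands=[
    [0,0,0,-0.003,-0.045,0,60],
    [0,0,0,-0.006,-0.09,0,60],
    [0,0,0,-0.009,-0.13,0,60],
    [0,0,0,-0.01,-0.15,0,60],
    [0,0,0,-0.01,-0.15,0,60],
  ],
)

```text
time: 4.1
tool_pos: [0.5174, -0.3235, 0.2552]
ee_rot: [3.141, -0.001, 2.299]
wrist_force: [0.1, 0.2, 0.8]
width: 0.0564
finger_force: 0.0
```

```bash
cat > e.py <<'E'
from h import *
import pickle
s=snapshot("wrist"); save(s,"w3.png"); pickle.dump(s,open("w3.pkl","wb"))
o=get_obs(); print(o["time"],o["tool_pos"],o["ee_rot"])
for m in masks_of("wrist","pin"): print(np.round(m["extent"]),round(m["score"],2),s["pixels"][m["mask"]].mean(0).round())
for q in("pin","stand"):
  for p in place_of("wrist",q): print(q,p["pixel"],atz(s,p["pixel"],.01 if q=="pin" else 0).round(4))
print(proj(s,(.5003,-.2952,.112)))
E
python3 e.py
```

```text
4.15 [ 0.51785461 -0.32196183  0.2554478 ] [ 3.14051053e+00 -1.13709202e-03  2.30105233e+00]
[233. 209. 256. 248.] 0.96 [175.  79.  17.]
[274. 155. 297. 181.] 0.85 [148. 137. 132.]
[227.  86. 253. 111.] 0.6 [197.  92.  22.]
pin [252.4, 212.4] [ 0.5149 -0.3794  0.01  ]
pin [251.1, 104.5] [ 0.4251 -0.2764  0.01  ]
pin [285.1, 158.7] [ 0.5    -0.2976  0.01  ]
stand [284.1, 156.5] [ 0.4979 -0.2971  0.    ]
[288.11224004 168.16412778]
```

View pics/w3.png

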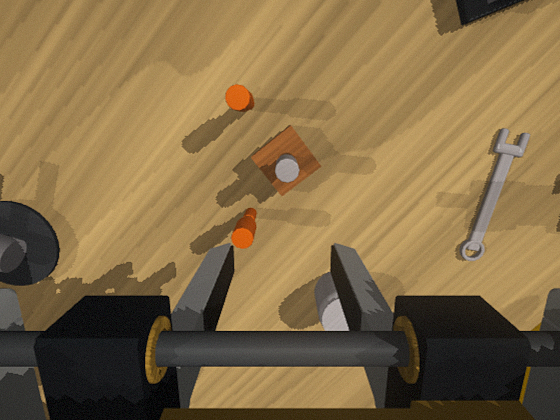

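w3: the steel pin's top is at (287,169) in the stand. The orange look-alikes are at (238,97) and (243,237), both off the closing line. I'll go down and grasp.

>>> apply_moves(
  commands=[
    [0,0,0,-0.018,0.027,-0.02,60],
    [0,0,0,-0.018,0.027,-0.065,60],
    [0,0,0,-0.018,0.027,-0.11,60],
    [0,0,0,-0.018,0.027,-0.15,60],
    [0,0,0,-0.018,0.027,-0.1795,60],
  ],
)

```text
time: 4.8
tool_pos: [0.4991, -0.2931, 0.0735]
ee_rot: [-3.142, -0.003, 2.304]
wrist_force: [-0.4, 0.1, 0.2]
width: 0.0565
finger_force: 0.0
```

>>> apply_moves(
  commands=[
    [0,0,0,0,0,0,60],
    [0,0,0,0,0,0,0],
    [0,0,0,0,0,0,0],
    [0,0,0,0,0,0,0],
    [0,0,0,0,0,0,0],
  ],
)

```text
time: 5.3
tool_pos: [0.5008, -0.2967, 0.0781]
ee_rot: [3.141, 0.004, 2.301]
wrist_force: [0.2, -0.6, -0.5]
width: 0.0278
finger_force: 0.0
```

>>> apply_moves(
  commands=[
    [0,0,0,0,0,0,0],
    [0,0,0,0,0,0,0],
    [0,0,0,0,0,0,0],
    [0,0,0,0,0,0,0],
    [0,0,0,0,0,0.005,0],
  ],
)

```text
time: 5.8
tool_pos: [0.4994, -0.296, 0.0804]
ee_rot: [-3.141, -0.001, 2.301]
wrist_force: [1.4, -1.1, -2.4]
width: 0.0233
finger_force: 30.0
```

The pin is gripped (23 mm, 30 N). I'll lift it and carry it to the middle socket, turning so that the closing line lies along the block's x axis, the spring ball's push direction.

>>> apply_moves(
  commands=[
    [0,0,0,0,0,0.04,0],
    [0,0,0,0,0,0.08,0],
    [0,0,-0.12,0.008,0.046,0.1,0],
    [0,0,-0.24,0.016,0.092,0.1,0],
    [0,0,-0.36,0.024,0.138,0.1,0],
  ],
)

```text
time: 6.3
tool_pos: [0.5238, -0.1569, 0.1814]
ee_rot: [3.141, -0.0, 1.934]
wrist_force: [-0.1, 0.2, -2.2]
width: 0.0237
finger_force: 30.0
```

>>> apply_moves(
  commands=[
    [0,0,-0.13,0.008,0.048,0,0],
    [0,0,-0.26,0.016,0.096,0,0],
    [0,0,-0.39,0.024,0.144,0,0],
    [0,0,-0.52,0.032,0.19,0,0],
    [0,0,-0.65,0.0411,0.231,0,0],
  ],
)

```text
time: 6.8
tool_pos: [0.564, 0.0754, 0.1799]
ee_rot: [-3.139, 0.0, 1.286]
wrist_force: [0.3, -1.2, -0.9]
width: 0.0236
finger_force: 30.0
```

>>> apply_moves(
  commands=[
    [0,0,-0.12,0,0,-0.02,0],
    [0,0,-0.191,0,0,-0.04,0],
    [0,0,-0.191,0,0,-0.04,0],
    [0,0,-0.191,0,0,-0.04,0],
    [0,0,-0.191,0,0,-0.04,0],
  ],
)

```text
time: 7.3
tool_pos: [0.5653, 0.0726, 0.142]
ee_rot: [3.14, -0.001, 1.1]
wrist_force: [0.2, 0.3, -2.0]
width: 0.0235
finger_force: 30.0
```

```bash
cat > f.py <<'E'
from h import *
import pickle
T={}
for n in("wrist","side","top"):
    s=snapshot(n); pickle.dump(s,open("f_"+n+".pkl","wb")); T[n]=s
o=get_obs(); print(o["time"],o["tool_pos"],o["ee_rot"],o["wrist_force"])
h=(.5648,.0729,.06); t=np.array(o["tool_pos"])-[0,0,.066]
for n in T: print(n,"hole",proj(T[n],h).round(1),"tip",proj(T[n],t).round(1),"head",proj(T[n],t+[0,0,.105]).round(1), [np.round(m["extent"]).tolist() for m in masks_of(n,"pin")][:3])
im=[]
for n,k in(("wrist",3),("side",4)):
    c=proj(T[n],h).astype(int); w=(60 if k==3 else 45); x,y=max(c[0]-w,0),max(c[1]-w-10,0)
    im.append(cv2.resize(T[n]["pixels"][y:y+2*w,x:x+2*w],(400,400),interpolation=cv2.INTER_CUBIC)); print(n,"crop org",x,y,400/2/w)
cv2.imwrite("pics/f1.png",np.hstack(im)[...,::-1])
E
python3 f.py
```

```text
7.45 [0.56548397 0.07258188 0.14235162] [ 3.13954556e+00 -1.12943232e-03  1.09963553e+00] [-0.05227882  0.13034881 -1.41739209]
wrist hole [280.3 218. ] tip [281.2 223.8] head [281.1 290. ] [[258.0, 219.0, 306.0, 308.0]]
side hole [266.8 190.9] tip [267.  184.8] head [266.  143.1] [[295.0, 319.0, 316.0, 377.0], [220.0, 282.0, 238.0, 336.0]]
top hole [236.2 213.9] tip [236.  213.1] head [233.4 209.6] [[365.0, 269.0, 381.0, 283.0]]
wrist crop org 220 147 3.3333333333333335
side crop org 221 135 4.444444444444445
```

View pics/f1.png

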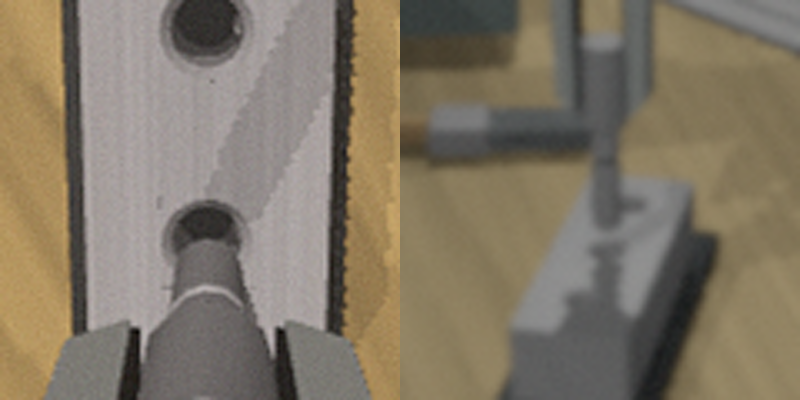

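```bash
cat > g.py <<'E'
from h import *
import pickle
s=pickle.load(open("f_wrist.pkl","rb"))
T=np.array([.5653,.0727,.1415]); a=np.linspace(0,6.28,90)
ring=lambda c,r,z:np.array([proj(s,(c[0]+r*np.cos(x),c[1]+r*np.sin(x),z)) for x in a])
for n,c,r,z in(("tip5.5",T,.0055,T[2]-.066),("tip8",T,.008,T[2]-.063),("grip base",T,.012,T[2]-.006),("hole1 r8.75",(.5648,.0729),.00875,.06),("hole2",(.5884,.1192),.00875,.06)):
    q=(ring(c,r,z)-[220,147])*3.3333; print(n,"x",q[:,0].min().round(),q[:,0].max().round(),"y",q[:,1].min().round(),q[:,1].max().round())
g=cv2.cvtColor(s["pixels"],cv2.COLOR_RGB2GRAY)
print(g[205:226,281]); print(g[212,262:302]);print(g[228,262:302]);print(g[155,262:302])
E
python3 g.py
```

```text
tip5.5 x 180.0 227.0 y 232.0 277.0
tip8 x 168.0 238.0 y 225.0 292.0
grip base x 136.0 269.0 y 290.0 414.0
hole1 r8.75 x 166.0 236.0 y 202.0 270.0
hole2 x 164.0 238.0 y -14.0 61.0
[150 145 100  93  50  47  48  49  50  50  54  47  46  70 116 103 113 112
 108 113 111]
[163 164 161 157 162 165 159 165 147 110 100  99  73  47  44  46  53  47
  49  49  51  44  45  48  46  46  39  59 109 109 105 128 136 138 149 140
 157 164 168 168]
[170 168 160 166 162 165 161 157 161 160 113  83  97 102 110 105 108 109
 103 109 105 106 108 101 103  98  94  87  87  68  92 143 166 163 158 163
 163 162 171 161]
[171 161 155 158 166 152 119 108 101  77  65  57  46  47  57  51  51  49
  49  52  49  50  49  51  50  44  46  47 109 117  89 118 140 131 150 157
 158 158 158 165]
```

The crop shows the pin about centred across the block. The tip sits about 2 mm short of the socket centre, towards socket 0, while the grip is where expected, so the pin leans about 3° in the pads. I'll correct the lean and check.

>>> apply_moves(
  commands=[
    [0.0446,-0.0227,0,-0.0004,-0.0008,0,0],
    [0.0446,-0.0227,0,-0.0004,-0.0008,0,0],
    [0.0446,-0.0227,0,-0.0004,-0.0008,0,0],
    [0.0446,-0.0227,0,-0.0004,-0.0008,0,0],
    [0.0446,-0.0227,0,-0.0004,-0.0008,0,0],
  ],
)

```text
time: 8.1
tool_pos: [0.5645, 0.0724, 0.141]
ee_rot: [3.141, -0.05, 1.1]
wrist_force: [-0.2, -0.4, -2.0]
width: 0.0235
finger_force: 30.0
```

```bash
cat > k.py <<'E'
from h import *
import pickle
s=snapshot("wrist"); pickle.dump(s,open("k.pkl","wb")); o=get_obs(); print(o["time"],o["tool_pos"],o["ee_rot"])
T=np.array(o["tool_pos"]);R=cv2.Rodrigues(np.array([.0446,-.0227,0]))[0]*0+np.eye(3)
a=np.linspace(0,6.28,90)
for n,c,r,z in(("tip8",T,.008,T[2]-.063),("grip base",T,.012,T[2]-.006),("hole1",(.5648,.0729),.00875,.06),("hole2",(.5884,.1192),.00875,.06)):
    q=np.array([proj(s,(c[0]+r*np.cos(x),c[1]+r*np.sin(x),z)) for x in a]); print(n,q.min(0).round(1),q.max(0).round(1))
x=s["pixels"][140:280,220:345]; cv2.imwrite("pics/k.png",cv2.resize(x,None,fx=4,fy=4,interpolation=cv2.INTER_CUBIC)[...,::-1])
E
python3 k.py
```

```text
8.15 [0.56446018 0.07235311 0.14095334] [-3.14158955 -0.04971027  1.10021282]
tip8 [270.7 218.7] [291.4 238.8]
grip base [260.9 234.5] [300.8 272.4]
hole1 [270.5 211.9] [291.8 232.5]
hole2 [270.2 147.1] [292.3 169.5]
```

View pics/k.png

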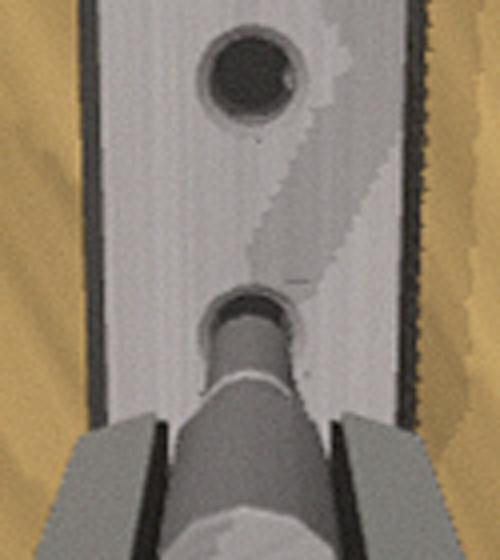

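The tip is now centred on the socket mouth: shank 209–291, rim 198–304, hole top 293, tip edge 316 in the crop. I'll push in gently, watching the force.

>>> apply_moves(
  commands=[
    [0,0,0,0,0,-0.006,0],
    [0,0,0,0,0,-0.012,0],
    [0,0,0,0,0,-0.016,0],
    [0,0,0,0,0,-0.019,0],
    [0,0,0,0,0,-0.021,0],
  ],
)

```text
time: 8.65
tool_pos: [0.5642, 0.0721, 0.1194]
ee_rot: [-3.141, -0.05, 1.1]
wrist_force: [-0.1, -0.1, -2.2]
width: 0.0232
finger_force: 30.0
```

>>> apply_moves(
  commands=[
    [0,0,0,0,0,-0.003,0],
    [0,0,0,0,0,-0.006,0],
    [0,0,0,0,0,-0.009,0],
    [0,0,0,0,0,-0.012,0],
    [0,0,0,0,0,-0.013,0],
  ],
)

```text
time: 9.15
tool_pos: [0.5643, 0.0722, 0.1079]
ee_rot: [3.141, -0.05, 1.1]
wrist_force: [-2.3, 0.8, 3.5]
width: 0.0233
finger_force: 30.0
```

>>> apply_moves(
  commands=[
    [0,0,0,0,0,-0.002,0],
    [0,0,0,0,0,-0.004,0],
    [0,0,0,0,0,-0.006,0],
    [0,0,0,0,0,-0.008,0],
    [0,0,0,0,0,-0.009,0],
  ],
)

```text
time: 9.65
tool_pos: [0.5647, 0.0724, 0.1016]
ee_rot: [3.14, -0.051, 1.1]
wrist_force: [-8.5, -0.0, 18.1]
width: 0.0233
finger_force: 30.0
```

>>> apply_moves(
  commands=[
    [0,0,0,0,0,-0.001,0],
    [0,0,0,0,0,-0.001,0],
    [0,0,0,0,0,-0.001,0],
    [0,0,0,0,0,-0.001,0],
    [0,0,0,0,0,-0.001,0],
  ],
)

```text
time: 10.15
tool_pos: [0.5648, 0.0725, 0.1015]
ee_rot: [3.139, -0.052, 1.1]
wrist_force: [-7.1, -0.7, 17.1]
width: 0.0234
finger_force: 30.1
```

```bash
cat > m.py <<'E'
from h import *
import sys
o=get_obs(); print(o["time"],o["tool_pos"],o["ee_rot"],o["wrist_force"])
s=snapshot("wrist"); t=snapshot("side")
x=s["pixels"][170:270,220:345]; y=t["pixels"][130:220,220:310]
cv2.imwrite("pics/"+sys.argv[1],np.hstack([cv2.resize(x,(400,320),interpolation=cv2.INTER_CUBIC),cv2.resize(y,(320,320),interpolation=cv2.INTER_CUBIC)])[...,::-1])
E
python3 m.py m1.png
```

```text
10.15 [0.56483136 0.07245127 0.10147543] [ 3.13921089 -0.05185921  1.10027653] [-7.0841954  -0.74374498 17.11363201]
```

View pics/m1.png

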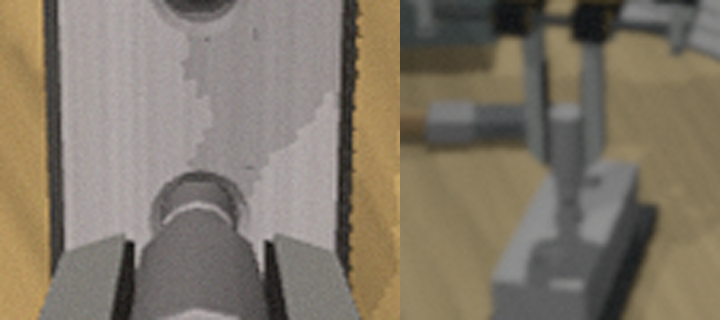

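The pin bottomed hard at about 25–26 mm with 19 N. The side view shows the groove at (570,200), clearly above the mouth at about (575,225), so this socket holds a stub. I'll draw the pin out and try the +y socket.

>>> apply_moves(
  commands=[
    [0,0,0,0,0,0.008,0],
    [0,0,0,0,0,0.016,0],
    [0,0,0,0,0,0.026,0],
    [0,0,0,0,0,0.038,0],
    [0,0,0,0,0,0.046,0],
  ],
)

```text
time: 10.75
tool_pos: [0.5652, 0.0722, 0.1452]
ee_rot: [3.139, -0.051, 1.1]
wrist_force: [1.1, 0.3, -0.8]
width: 0.0234
finger_force: 30.0
```

>>> apply_moves(
  commands=[
    [0,0,0,0,0,0,0],
    [0,0,0,0.012,0.0235,0,0],
    [0,0,0,0.0239,0.0466,0,0],
    [0,0,0,0.0239,0.0466,0,0],
    [0,0,0,0.0239,0.0466,0,0],
  ],
)

```text
time: 11.25
tool_pos: [0.588, 0.1188, 0.1426]
ee_rot: [-3.141, -0.049, 1.101]
wrist_force: [-0.0, 1.0, -1.1]
width: 0.0234
finger_force: 30.0
```

```bash
sed -i 's/(.5648,.0729),.00875,.06),("hole2",(.5884,.1192)/(.5884,.1192),.00875,.06),("h1",(.5648,.0729)/' k.py; python3 k.py; python3 - <<'E'
import pickle,cv2
s=pickle.load(open("k.pkl","rb"));g=cv2.cvtColor(s["pixels"],cv2.COLOR_RGB2GRAY)
print(g[204:242,281]);print(g[217,260:305]);print(g[226,260:305])
E
```

```text
11.3 [0.58787561 0.11834137 0.14266218] [-3.14111086 -0.04891764  1.09994855]
tip8 [270.9 219.2] [291.7 239.3]
grip base [261.2 235.3] [301.1 273.2]
hole1 [270.9 211.5] [292. 232.]
h1 [271.2 270.9] [291.5 289.8]
[158 150 138 131 134 158 149  85  89  47  42  44  39  41  62 111 113 110
 109 110 109 111 112 111 111 108 108 106 139 174 133 104 112 109 113 112
 106 110]
[163 162 157 156 158 158 149 158 157 155 156 134 100  98  86  61  39  42
  46  47  42  41  36  40  48  48  39  53  41  48  46  74 113 120 128 151
 157 155 151 156 159 156 159 155 158]
[165 164 156 160 157 157 150 155 156 149 123 118 107  87  93 104 111 109
 107 112 103 112 105 103 104  98 100  96  93  88  80  73  89 136 145 144
 153 151 146 151 161 163 156 154 153]
```

The alignment looks the same as before: tip edge at row 218, hole edge at row 213, and centred at column 282. Insert.

>>> apply_moves(
  commands=[
    [0,0,0,0.0001,0.0003,-0.01,0],
    [0,0,0,0.0001,0.0003,-0.016,0],
    [0,0,0,0.0001,0.0003,-0.02,0],
    [0,0,0,0.0001,0.0003,-0.023,0],
    [0,0,0,0.0001,0.0003,-0.026,0],
  ],
)

```text
time: 11.8
tool_pos: [0.5883, 0.1187, 0.1167]
ee_rot: [3.142, -0.05, 1.099]
wrist_force: [-0.2, -0.0, -1.4]
width: 0.0236
finger_force: 30.0
```

>>> apply_moves(
  commands=[
    [0,0,0,0,0,-0.003,0],
    [0,0,0,0,0,-0.006,0],
    [0,0,0,0,0,-0.009,0],
    [0,0,0,0,0,-0.011,0],
    [0,0,0,0,0,-0.013,0],
  ],
)

```text
time: 12.3
tool_pos: [0.5883, 0.1189, 0.1059]
ee_rot: [3.141, -0.05, 1.1]
wrist_force: [-3.7, -1.8, 7.1]
width: 0.0236
finger_force: 30.0
```

>>> apply_moves(
  commands=[
    [0,0,0,0,0,-0.002,0],
    [0,0,0,0,0,-0.004,0],
    [0,0,0,0,0,-0.005,0],
    [0,0,0,0,0,-0.006,0],
    [0,0,0,0,0,-0.006,0],
  ],
)

```text
time: 12.8
tool_pos: [0.5882, 0.1189, 0.0988]
ee_rot: [3.141, -0.05, 1.1]
wrist_force: [-2.7, -1.5, 3.6]
width: 0.0236
finger_force: 30.0
```

The tip has already passed the stub depth at low force, so this is the clear socket. I'll go on to the bottom.

>>> apply_moves(
  commands=[
    [0,0,0,0,0,-0.002,0],
    [0,0,0,0,0,-0.004,0],
    [0,0,0,0,0,-0.006,0],
    [0,0,0,0,0,-0.008,0],
    [0,0,0,0,0,-0.009,0],
  ],
)

```text
time: 13.3
tool_pos: [0.5883, 0.119, 0.0896]
ee_rot: [3.141, -0.05, 1.1]
wrist_force: [-3.3, -1.4, 5.3]
width: 0.0236
finger_force: 30.0
```

>>> apply_moves(
  commands=[
    [0,0,0,0,0,-0.001,0],
    [0,0,0,0,0,-0.002,0],
    [0,0,0,0,0,-0.003,0],
    [0,0,0,0,0,-0.003,0],
    [0,0,0,0,0,-0.003,0],
  ],
)

```text
time: 13.8
tool_pos: [0.5884, 0.1191, 0.0877]
ee_rot: [3.141, -0.05, 1.1]
wrist_force: [-5.0, -1.0, 8.1]
width: 0.0237
finger_force: 30.0
```

>>> apply_moves(
  commands=[
    [0,0,0,0,0,-0.001,0],
    [0,0,0,0,0,-0.0015,0],
    [0,0,0,0,0,-0.002,0],
    [0,0,0,0,0,-0.002,0],
    [0,0,0,0,0,-0.002,0],
  ],
)

```text
time: 14.3
tool_pos: [0.5885, 0.1192, 0.0876]
ee_rot: [3.14, -0.051, 1.1]
wrist_force: [-6.7, -1.2, 13.9]
width: 0.0231
finger_force: 30.0
```

>>> apply_moves(
  commands=[
    [0,0,0,0,0,-0.001,0],
    [0,0,0,0,0,-0.0015,0],
    [0,0,0,0,0,-0.0015,0],
    [0,0,0,0,0,-0.0015,0],
    [0,0,0,0,0,-0.0015,0],
  ],
)

```text
time: 14.8
tool_pos: [0.5888, 0.1196, 0.0875]
ee_rot: [3.139, -0.052, 1.1]
wrist_force: [-8.9, -1.5, 18.6]
width: 0.0233
finger_force: 30.0
```

```bash
sed -i 's/\[130:220,220:310\]/[120:210,230:320]/' m.py; python3 m.py m2.png
```

```text
14.8 [0.58884872 0.11958249 0.08750587] [ 3.13929143 -0.05236962  1.10045647] [-8.87614328 -1.46615602 18.55777574]
```

View pics/m2.png

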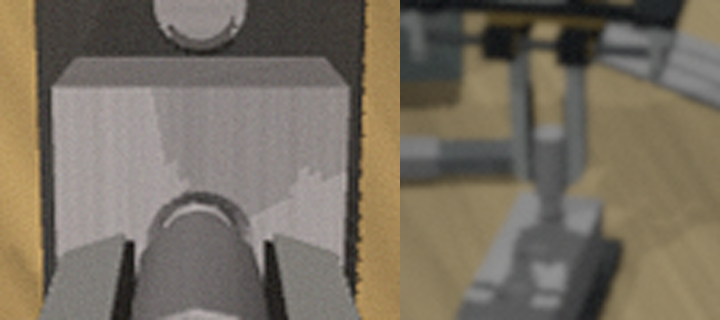

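Bottomed exactly 14 mm deeper than over the stub, at about 20 N total. The groove is no longer visible above the mouth (side crop 550,215). Release and back off upward.

>>> apply_moves(
  commands=[
    [0,0,0,0,0,0,60],
    [0,0,0,0,0,0,60],
    [0,0,0,0,0,0,60],
    [0,0,0,0,0,0,60],
    [0,0,0,0,0,0,60],
  ],
)

```text
time: 15.4
tool_pos: [0.5883, 0.119, 0.0818]
ee_rot: [-3.141, -0.05, 1.1]
wrist_force: [-0.1, -0.2, -1.0]
width: 0.0563
finger_force: 0.0
```

>>> apply_moves(
  commands=[
    [0,0,0,0,0,0.02,60],
    [0,0,0,0,0,0.05,60],
    [0,0,0,0,0,0.09,60],
    [0,0,0,0,0,0.13,60],
    [0,0,0,0,0,0.15,60],
  ],
)

```text
time: 15.9
tool_pos: [0.5898, 0.1192, 0.237]
ee_rot: [3.136, -0.054, 1.1]
wrist_force: [1.2, 0.4, -0.0]
width: 0.0566
finger_force: 0.0
```

```bash
python3 - <<'E'
from h import *
o=get_obs(); print(o["time"],o["tool_pos"],o["wrist_force"],o["width"])
a,t=snapshot("wrist"),snapshot("side")
top=np.array([.5888,.1193,.125])
for n,s in(("wrist",a),("side",t)):
    print(n,"pred head top ok",proj(s,top).round(1),"if 14 mm up",proj(s,top+[0,0,.014]).round(1))
    for m in masks_of(n,"pin"): print(np.round(m["extent"]),round(m["score"],2),s["pixels"][m["mask"]].mean(0).round())
g=cv2.cvtColor(t["pixels"],cv2.COLOR_RGB2GRAY); c=proj(t,top)
print(g[int(c[1])-8:int(c[1])+45,int(c[0])])
E
```

```text
15.9 [0.58981804 0.1192066  0.2370276 ] [ 1.19854224  0.38741685 -0.04098915] 0.056572700287340134
wrist pred head top ok [279.5 215.5] if 14 mm up [279.5 219.1]
[267. 198. 290. 229.] 0.95 [145. 138. 136.]
side pred head top ok [271.5 156.4] if 14 mm up [271.4 151. ]
[222. 282. 238. 335.] 0.93 [106.  61.  29.]
[265. 155. 275. 183.] 0.64 [94. 92. 90.]
[296. 320. 314. 377.] 0.63 [117.  67.  31.]
[337. 233. 419. 281.] 0.32 [119. 118. 114.]
[115 115 118 117 118 120 120 126 132 130 125 106  92  88  86  86  87  85
  87  84  86  87  86  89  89  86  84  82  81  87  91  89  84  80  82  86
  86  86  86  87  90  91  91  91  89  92 109 130 136 138 140 138 140]
```

The pin head's place in both views fits the full-depth seat, the gripper is clear, and nothing else was touched.

```bash
python3 -c "
from bench import *
print(close_job())"
```

```text
the job is handed in; nothing more can be done
None
```

The steel pin is seated on the bottom of the clear socket, the one at the block's +y end (`block_hole2`), and released. It bottomed 14 mm deeper than over the stub in the middle socket. I pressed it home with about 20 N at the wrist, an estimated 10 to 16 N of it on the bottom, and handed the job in at about 16 s.

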